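Flip the long stop up off the cutting fence

TASK

The next cuts on this garage bench are measured off the short-armed stop, so the long-armed one has to be out of the way. Swing the long arm up and over its hinge, past its balance point, until it leans back against its rest and stays up on its own when you let go. Leave the short-armed stop lying down as it is.

Things in the scene. Friction and masses are not known exactly. Their poses are not given: they have to be found in the camera images.
- long_arm (a joint): Hinge of the long-armed flip stop, clamped on an aluminium fence rail with the short one, in either order. 0 rad = arm lying level, reaching 135 mm from the hinge towards the robot; 1.57 = upright; 2.1 = leaning back on its rest, the end of travel. Loose hinge, arm about 0.14 to 0.28 kg: let go below 1.5 rad it falls back down, beyond 1.75 it falls on to its rest and stays.
- long_hinge (a point): On the hinge axis of the long arm, on the bar's centre line, 46 mm above the bench. y axis: the hinge axis, level, along the rail; -x: along the arm to its free end (turns with the arm). Rail top 16 mm below it; rail 40 mm wide, 520 mm long. Hinge block 56 mm wide along the rail. The stops stand 160 to 240 mm apart.
- long_grip (a point): Centre of the long arm's plain steel bar (20 mm wide, 16 mm thick), 115 mm from the hinge, 20 mm short of the free end, whose 16 mm long foot reaches 35 mm below the bar's centre line, 11 mm clear of the bench. Pinch the bar here across its width, from above; it can turn between the pads as the arm swings. Axes as long_hinge.
- short_arm (a joint): Hinge of the other stop on the rail, same make and section but its arm only 80 mm long; 0 rad = lying down, growing as it is raised. It is to stay down.

How it is judged:
By the outcome, as a careful person would: the job done as asked, in the order asked, and still so for the second after the job is handed in, with the robot touching nothing.
It also fails if it takes over 38 s, if anything falls off the work surface, if the arm or the gripper's body presses on something with over 40 N, if the wrist force passes 120 N, or if a joint passes its speed limit or range.

ROBOT

A 6-joint arm with a two-finger parallel gripper is mounted at the origin on the work surface. World frame = base frame: x ahead of the robot, y to its left, z up, the work surface at z = 0. Lengths are in mm, angles in rad, forces in N, time in s.
With the tool pointing down it reaches from about 375 to 750 mm from the base axis. Payload 9 kg.
Tool frame: the origin (TCP) lies midway between the tips of the shut fingers; the grasp point (between the pads) lies 19 mm behind it (robot.grip_point_offset is the distance from the TCP to the grasp point, in mm); z points along the fingers, y is the direction in which the jaws open and shut (so a half turn about z gives the same grasp; the last joint's range is limited). The gripper opens to 85 mm and grips with 20 to 120 N. Pads are 22 mm wide; open, the fingers measure 114 mm over their backs; the gripper's body (76 mm by 85 mm) begins 54 mm behind the grasp point. The pads swing forward as they close: fully open they stand 13 mm farther back than shut.
Start: joints at [1.094, 0.104, 0.097, 1.564, 0, 1.353], TCP at [153.555, 580.049, 231.331] pointing down, gripper open.
Joint ranges: [-2.99, 2.99], [-0.84, 1.86], [-1.1, 1.16], [-1.84, 2.11], [-1.51, 1.56], [-3.14, 3.14]. Speed limits (rad/s): [2.22, 2.22, 2.57, 3.14, 3.14, 3.14].

INTERFACE

Orientations are given as [roll, pitch, yaw] about the fixed x, y, z axes, in that order (R = Rz(yaw) Ry(pitch) Rx(roll)).
In Python, from station import robot gives the robot as it stands.
- The arm moves only by the tool arm_command, never from a script. Its argument "deltas" is a list of rows, each a list of 4 numbers: the shift along the world's x, y, z in cm, then the turn about the world's z in degrees. In form: [[tx, ty, tz, twist], ...]. A call has 1 to 5 rows; each row shifts and turns the commanded pose from where the row before left it; what a row does not reach is not made up. A row lasts 1/10 s, in which the tool goes at most 50 mm and 8.59 degrees, less where a joint would pass 70% of its speed; a pose out of reach is approached as far as the arm can. A call is refused whole if a number of a shift passes 5 or a number of a turn 8.59, either way. A call with a gripper value outside its range is refused whole. "grip" is the closure, from 0 (fully open) to 1 (shut), set as the call begins (left out, the last holds). The fingers move at their own pace and stop on an object; the grip force is fixed at half the most. Time passes only in rows, so rows that do not move let the fingers close. It gives the time, the measured TCP pose, the force and the opening at its end, in the units of the state.
- robot.get_state(): the state, without advancing time (a new reading comes with each control period).
- robot.read_camera(name): name is "side" or "top"; returns a dict with "pixels" (384x512x3 uint8, blue, green, red), "depth" (384x512 float32, mm along the optical axis (not along the pixel's ray), 0 where there is no reading), "fovy" (degrees; the focal length in pixels is half the picture's height over the tangent of half this angle, whatever the lens; pixels are square), "cx", "cy" (the principal point, pixels), "cam_to_world" (4x4, takes a point from camera to world coordinates). Camera axes: x right, y down, z forward; pixel columns grow to the right and rows downward; lengths in mm; the calibration is good to about 2 mm. A picture is of the moment at which its call begins.
- robot.sign_off(): hands the job in, once; it reports no verdict.
The state is a dict: "time_s": time; "joint_positions": joint angles; "joint_vel": joint speeds; "tau": joint torques, N m; "tcp_pos": TCP position; "tool_rot": TCP orientation; "contact_force": force on the tool from outside, world axes, zero at the start; "moment": the same for the moment, N m; "width": opening from 0.0 (shut) to 1.0 (fully open).
Only numpy, scipy, OpenCV 4.12 (cv2) and the standard library are available. Lean on these libraries where they do the work, as an engineer would, in place of code of your own. Each camera call takes 0.05 s, during which the arm holds its last target.

## Working session

There is one attempt and no reset: what is moved stays moved. The work goes in short steps, Python scripts to look and compute and a tool call to move; the robot and the scene stay as the last step left them, time stands still between calls to the robot, and variables do not carry over. Pictures are saved under pics/ and viewed, and the job is handed in when it is done.

Besides the shell and the picture viewer there is one more tool, called after ">>>" as name(argument=value, ...), one argument or row to a line, values as JSON. arm_command: Moves the arm, as the interface text tells. Its arguments: {"type":"object","properties":{"deltas":{"type":"array"},"grip":{"type":"number"}},"required":["deltas"]}

```bash
mkdir -p pics; ls; python3 - <<'E'
from station import robot
import cv2,numpy as np
print(robot.get_state())
for n in("top","side"):
    c=robot.read_camera(n); cv2.imwrite(f"pics/{n}0.png",c["pixels"]); np.savez(f"{n}0.npz",**c)
    print(n,c["fovy"],c["cx"],c["cy"],c["cam_to_world"].round(3).tolist(),(c["depth"]>0).mean())
E
```

```text
pics
{'time_s': 0.0, 'joint_positions': array([ 1.09428653e+00,  1.04680611e-01,  9.64940230e-02,  1.56392348e+00,
       -2.61045965e-05,  1.35310180e+00]), 'joint_vel': array([-0.00060964, -0.00030774, -0.00080111, -0.00081543, -0.00062186,
       -0.00069219]), 'tau': array([-1.31301673e-03, -5.56931520e+01,  5.03645325e+01,  1.70232193e-02,
       -2.99509875e-04,  8.63715115e-06]), 'tcp_pos': array([153.40000786, 579.71392053, 230.54690394]), 'tool_rot': array([-3.14030429e+00, -2.58251332e-04,  2.88277723e+00]), 'contact_force': array([ 0.56313838, -0.58607188, -0.22183368]), 'moment': array([ 0.02365298,  0.08793891, -0.07010733]), 'width': 1.0019903376784178}
top 49.13184278816601 252.19962288334077 194.12405251758355 [[0.026, -0.987, 0.16, 433.735], [-0.999, -0.021, 0.033, -6.191], [-0.029, -0.16, -0.987, 734.767], [0.0, 0.0, 0.0, 1.0]] 0.9959004720052084
side 48.25796208563503 249.29656929341346 198.1495887790935 [[-0.99, -0.107, 0.09, 482.449], [-0.139, 0.677, -0.723, 484.823], [0.017, -0.728, -0.685, 524.092], [0.0, 0.0, 0.0, 1.0]] 0.9960276285807291
```

View pics/top0.png

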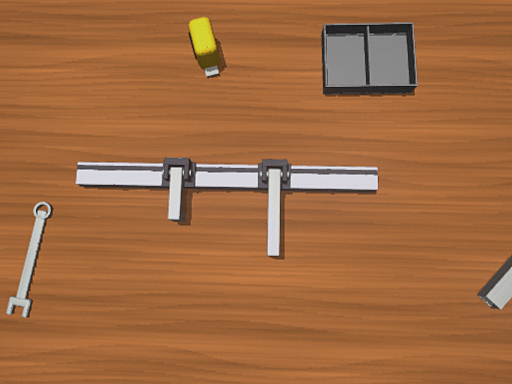

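View pics/side0.png

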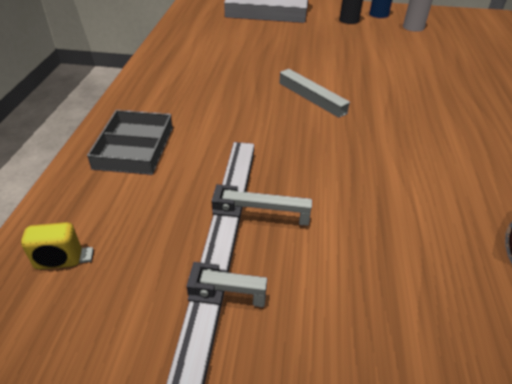

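The top view shows the long arm at columns ~266-284, rows ~170-256. The short arm is at columns ~168-185, rows ~165-220. The rail runs across rows ~163-190. The side view agrees: the long arm is at (220-312, 200-222) and the short one at (195-267, 270-305).

```bash
cat > h.py <<'E'
import numpy as np,cv2
def ray(c,uv,z):
    uv=np.atleast_2d(np.array(uv,float)); f=384/2/np.tan(np.radians(float(c["fovy"]))/2)
    T=c["cam_to_world"]; d=np.c_[(uv[:,0]-c["cx"])/f,(uv[:,1]-c["cy"])/f,np.ones(len(uv))]@T[:3,:3].T
    o=T[:3,3]; return o+d*((z-o[2])/d[:,2])[:,None]
def cloud(c):
    v,u=np.mgrid[:384,:512]; f=384/2/np.tan(np.radians(float(c["fovy"]))/2); D=c["depth"]
    P=np.stack([(u-c["cx"])/f*D,(v-c["cy"])/f*D,D],-1)
    return P@c["cam_to_world"][:3,:3].T+c["cam_to_world"][:3,3]
E
python3 - <<'E'
from h import *
c=dict(np.load("top0.npz"));p=c["pixels"]
hsv=cv2.cvtColor(p,cv2.COLOR_BGR2HSV)
m=((hsv[...,1]<60)&(hsv[...,2]>150)).astype(np.uint8)
def part(r0,r1,c0,c1):
    k=np.zeros_like(m);k[r0:r1,c0:c1]=m[r0:r1,c0:c1];return k
for nm,b in(("long",(194,262,250,300)),("short",(194,230,155,200))):
    k=part(*b);v,u=np.nonzero(k)
    W=ray(c,np.c_[u,v],54)
    r=cv2.minAreaRect(W[:,:2].astype(np.float32));print(nm,r,W.min(0),W.max(0))
    l=cv2.fitLine(W[:,:2].astype(np.float32),2,0,.01,.01).ravel();print(l)
k=part(150,195,60,400);cs,_=cv2.findContours(k,0,2)
for s in cs:
    if cv2.contourArea(s)>100:
        W=ray(c,s[:,0],30);r=cv2.minAreaRect(W[:,:2].astype(np.float32));print("rail",r,cv2.boundingRect(s))
for n in("top","side"):
    d=dict(np.load(n+"0.npz"));P=cloud(d)
    s=(P[...,2]>50)&(P[...,2]<60)&(P[...,0]>300)&(P[...,0]<560)&(abs(P[...,1])<250)
    hs=cv2.cvtColor(d["pixels"],cv2.COLOR_BGR2HSV); s&=(hs[...,2]>110)&(hs[...,1]<60)
    Q=P[s]
    for sel in(Q[:,1]<60,Q[:,1]>60):
        q=Q[sel]
        if len(q)>20: print(n,len(q),q.mean(0),np.percentile(q,[2,98],axis=0).round(1).tolist(),cv2.minAreaRect(q[:,:2].astype(np.float32)))
E
```

```text
long ((495.2821350097656, -18.8298282623291), (19.08725929260254, 99.44058990478516), 89.9930648803711) [445.56281386 -28.37116443  54.        ] [545.0014734   -9.28229004  54.        ]
[ 9.9999982e-01  6.2748307e-04  4.9533737e+02 -1.8853085e+01]
short ((521.5032348632812, 145.2060546875), (18.926393508911133, 40.22288513183594), 89.89600372314453) [501.40684259 135.71242852  54.        ] [541.59779208 154.66981144  54.        ]
[ 9.9995488e-01 -9.4964961e-03  5.2142303e+02  1.4520421e+02]
rail ((573.37109375, -120.06639099121094), (26.188901901245117, 147.3346710205078), 0.16014638543128967) (290, 173, 88, 17)
rail ((573.2522583007812, 63.21169662475586), (26.36328125, 107.17111206054688), 0.06824396550655365) (195, 171, 63, 17)
rail ((570.460205078125, -19.24307632446289), (43.448394775390625, 23.951122283935547), 1.1450039148330688) (267, 169, 15, 26)
rail ((573.027587890625, 248.46249389648438), (26.76079559326172, 151.90512084960938), 0.2643876075744629) (76, 169, 88, 17)
rail ((568.8159790039062, 150.84080505371094), (47.8181037902832, 20.81085777282715), 3.0347933769226074) (
[... 476 characters left out ...]
5, 55.9]] ((502.8002624511719, -18.356544494628906), (114.17742156982422, 19.38854217529297), 0.9012975692749023)
top 418 [529.62420371 144.93850327  53.43178229] [[500.3, 135.7, 51.0], [558.5, 154.1, 55.7]] ((529.8955078125, 145.13462829589844), (19.620845794677734, 60.069950103759766), 89.58484649658203)
side 637 [501.66083692 -15.25014746  52.5342054 ] [[447.2, -25.6, 50.7], [557.6, -6.1, 54.2]] ((502.64935302734375, -16.413284301757812), (22.376041412353516, 114.6910400390625), 89.98876953125)
side 565 [529.63875193 148.39835664  52.62454786] [[500.7, 138.4, 50.6], [558.7, 157.3, 54.5]] ((529.7879638671875, 147.70272827148438), (60.47117614746094, 20.329059600830078), 0.5208097696304321)
```

>>> arm_command(
  deltas=[
    [1.5, -3, 0, 0.8],
    [1.5, -3, 0, 0.8],
    [1.5, -3, 0, 0.8],
    [1.5, -3, 0, 0.8],
    [1.5, -3, 0, 0.8],
  ],
  grip=0,
)

```text
time_s: 0.6
tcp_pos: [228.7, 428.7, 230.9]
tool_rot: [-3.141, -0.0, 2.954]
contact_force: [0.7, -0.5, 0.6]
width: 0.996
```

>>> arm_command(
  deltas=[
    [1.5, -3, 0, 0.8],
    [1.5, -3, 0, 0.8],
    [1.5, -3, 0, 0.8],
    [1.5, -3, 0, 0.8],
    [1.5, -3, 0, 0.8],
  ],
)

```text
time_s: 1.1
tcp_pos: [303.8, 278.8, 231.1]
tool_rot: [3.142, -0.0, 3.023]
contact_force: [0.1, -0.2, 0.5]
width: 1.0
```

>>> arm_command(
  deltas=[
    [1.5, -3, 0, 0.8],
    [1.5, -3, 0, 0.8],
    [1.5, -3, 0, 0.8],
    [1.5, -3, 0, 0.8],
    [1.5, -3, 0, 0.8],
  ],
)

```text
time_s: 1.6
tcp_pos: [378.8, 128.7, 231.2]
tool_rot: [3.141, -0.0, 3.093]
contact_force: [1.2, 1.3, 0.2]
width: 1.002
```

>>> arm_command(
  deltas=[
    [1.5, -3, 0, 0.8],
    [1.5, -3, 0, 0.8],
    [1.5, -2, 0, 0.8],
    [1, -1, 0, 0.4],
    [0, 0, 0, 0],
  ],
)

```text
time_s: 2.1
tcp_pos: [434.0, 39.3, 230.9]
tool_rot: [3.141, -0.001, 3.139]
contact_force: [-0.2, 0.1, -0.0]
width: 1.005
```

>>> arm_command(
  deltas=[
    [1.5, -3, -1, 0.1],
    [1.6, -2.7, -2, 0],
    [0, 0, -4, 0],
    [0, 0, -4, 0],
    [0, 0, 0, 0],
  ],
)

```text
time_s: 2.6
tcp_pos: [460.9, -14.8, 116.2]
tool_rot: [3.138, -0.008, -3.14]
contact_force: [-0.6, 1.1, 0.4]
width: 1.002
```

```bash
python3 - <<'E'
from station import robot
import cv2
for n in("top","side"):
    c=robot.read_camera(n); cv2.imwrite(f"pics/{n}1.png",c["pixels"])
print(robot.get_state()["tcp_pos"])
E
python3 -c "
import cv2,numpy as np
cv2.imwrite('pics/j1.png',np.hstack([cv2.imread('pics/%s1.png'%n)[60:360,100:450] for n in('top','side')]))"
```

```text
[464.02844615 -15.91406916 122.00235036]
```

View pics/j1.png

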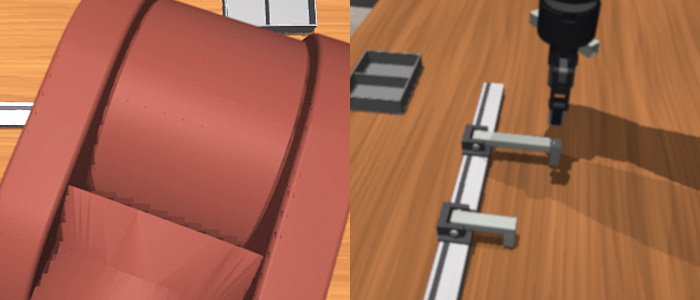

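The side view shows the open fingers above the long arm's end, at (560,110) in the joined picture. The top camera's view is blocked by the robot. I'll descend around the bar next.

>>> arm_command(
  deltas=[
    [0, -0.1, -3, 0],
    [0, 0, -3, 0],
    [0, 0, -2, 0],
    [0, 0, -1.4, 0],
    [0, 0, 0, 0],
  ],
)

```text
time_s: 3.2
tcp_pos: [464.7, -17.6, 27.7]
tool_rot: [3.141, -0.0, -3.14]
contact_force: [1.3, -0.6, -0.6]
width: 0.998
```

>>> arm_command(
  deltas=[
    [0, 0, 0, 0],
    [0, 0, 0, 0],
  ],
)

```text
time_s: 3.4
tcp_pos: [465.8, -18.3, 29.2]
tool_rot: [-3.141, 0.002, -3.14]
contact_force: [-0.8, 0.8, -0.3]
width: 1.001
```

```bash
python3 - <<'E'
from station import robot
import cv2
c=robot.read_camera("side"); cv2.imwrite(f"pics/side2.png",cv2.resize(c["pixels"][130:290,180:390],None,fx=3,fy=3))
s=robot.get_state();print(s["tcp_pos"],s["contact_force"],s["tool_rot"])
E
```

```text
[465.66326195 -18.26124398  28.95566829] [-0.57280135 -0.35876574  0.71539637] [-3.14090980e+00  2.23749671e-03 -3.14021906e+00]
```

View pics/side2.png

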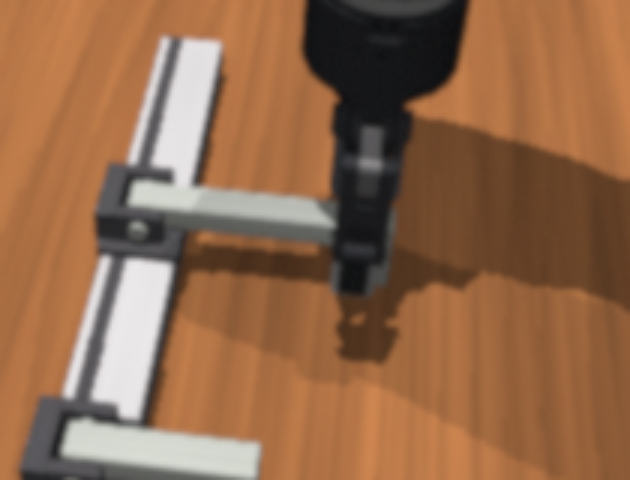

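The enlarged side view shows the near finger beside the bar's end at about (365,240). The pad is level with the bar, so I'll close.

>>> arm_command(
  deltas=[
    [0, 0, -0.1, 0],
    [0, 0, 0, 0],
    [0, 0, 0, 0],
    [0, 0, 0, 0],
    [0, 0, 0, 0],
  ],
  grip=1,
)

```text
time_s: 3.95
tcp_pos: [464.5, -17.4, 26.6]
tool_rot: [3.14, 0.0, -3.14]
contact_force: [-0.6, 2.4, 1.6]
width: 0.221
```

>>> arm_command(
  deltas=[
    [0, 0, 0, 0],
    [0, 0, 0, 0],
    [0, 0, 0, 0],
    [0, 0, 0, 0],
    [0, 0, 0, 0],
  ],
)

```text
time_s: 4.45
tcp_pos: [464.6, -17.5, 26.5]
tool_rot: [3.141, 0.0, -3.14]
contact_force: [-2.1, 5.5, 5.4]
width: 0.224
```

```bash
python3 - <<'E'
import numpy as np
t=np.linspace(0,2.05,31);p=np.c_[-11.6*np.cos(t),11.6*np.sin(t)].round(1)
d=np.diff(p,axis=0).round(1)
for i in range(0,30,5):print([[a,0,b,0] for a,b in d[i:i+5].tolist()],t[i+5].round(2),p[i+5])
E
```

```text
[[0.0, 0, 0.8, 0], [0.1, 0, 0.8, 0], [0.1, 0, 0.8, 0], [0.2, 0, 0.7, 0], [0.3, 0, 0.8, 0]] 0.34 [-10.9   3.9]
[[0.3, 0, 0.7, 0], [0.3, 0, 0.7, 0], [0.4, 0, 0.7, 0], [0.4, 0, 0.7, 0], [0.5, 0, 0.6, 0]] 0.68 [-9.   7.3]
[[0.5, 0, 0.6, 0], [0.6, 0, 0.6, 0], [0.6, 0, 0.5, 0], [0.6, 0, 0.5, 0], [0.7, 0, 0.4, 0]] 1.02 [-6.   9.9]
[[0.7, 0, 0.4, 0], [0.7, 0, 0.3, 0], [0.7, 0, 0.3, 0], [0.8, 0, 0.3, 0], [0.7, 0, 0.2, 0]] 1.37 [-2.4 11.4]
[[0.8, 0, 0.1, 0], [0.8, 0, 0.1, 0], [0.8, 0, 0.0, 0], [0.8, 0, 0.0, 0], [0.8, 0, -0.1, 0]] 1.71 [ 1.6 11.5]
[[0.8, 0, -0.1, 0], [0.7, 0, -0.2, 0], [0.8, 0, -0.3, 0], [0.7, 0, -0.3, 0], [0.7, 0, -0.3, 0]] 2.05 [ 5.3 10.3]
```

>>> arm_command(
  deltas=[
    [0.0, 0, 0.8, 0],
    [0.1, 0, 0.8, 0],
    [0.1, 0, 0.8, 0],
    [0.2, 0, 0.7, 0],
    [0.3, 0, 0.8, 0],
  ],
)

```text
time_s: 4.95
tcp_pos: [470.6, -17.4, 64.4]
tool_rot: [3.14, -0.002, -3.14]
contact_force: [0.9, 3.7, -6.6]
width: 0.222
```

```bash
python3 - <<'E'
from station import robot
import cv2
c=robot.read_camera("side"); cv2.imwrite(f"pics/side3.png",cv2.resize(c["pixels"][110:290,180:390],None,fx=3,fy=3))
s=robot.get_state();print(s["tcp_pos"],s["contact_force"],s["moment"],s["width"])
E
```

```text
[471.21174753 -17.46374698  65.9042529 ] [-3.57707444  6.71217878 -2.84018374] [1.14955354 1.32601933 0.01827866] 0.2200852755786715
```

View pics/side3.png

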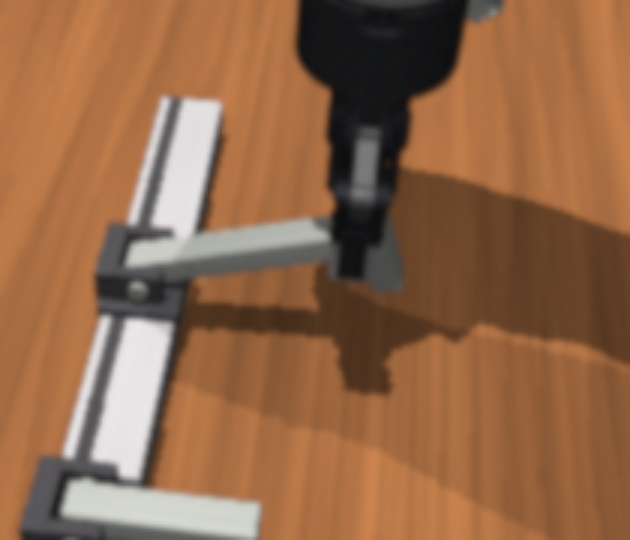

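The long bar is raised, held between the pads at about (350,245), and pivoting with low forces. The short arm is still lying at the lower left. I'll continue the swing.

>>> arm_command(
  deltas=[
    [0.3, 0, 0.7, 0],
    [0.3, 0, 0.7, 0],
    [0.4, 0, 0.7, 0],
    [0.4, 0, 0.7, 0],
    [0.5, 0, 0.6, 0],
  ],
)

```text
time_s: 5.5
tcp_pos: [490.4, -17.4, 99.5]
tool_rot: [3.14, -0.001, -3.14]
contact_force: [-0.8, 6.2, -7.7]
width: 0.224
```

>>> arm_command(
  deltas=[
    [0.5, 0, 0.6, 0],
    [0.6, 0, 0.6, 0],
    [0.6, 0, 0.5, 0],
    [0.6, 0, 0.5, 0],
    [0.7, 0, 0.4, 0],
  ],
)

```text
time_s: 6.0
tcp_pos: [519.9, -17.4, 125.2]
tool_rot: [3.14, -0.002, -3.14]
contact_force: [-3.7, 5.8, -3.2]
width: 0.224
```

>>> arm_command(
  deltas=[
    [0.7, 0, 0.4, 0],
    [0.7, 0, 0.3, 0],
    [0.7, 0, 0.3, 0],
    [0.8, 0, 0.3, 0],
    [0.7, 0, 0.2, 0],
  ],
)

```text
time_s: 6.5
tcp_pos: [555.8, -17.3, 139.6]
tool_rot: [3.14, -0.003, -3.14]
contact_force: [-4.2, 5.8, -8.9]
width: 0.222
```

```bash
python3 - <<'E'
from station import robot
import cv2
c=robot.read_camera("side"); cv2.imwrite(f"pics/side4.png",cv2.resize(c["pixels"][60:290,150:390],None,fx=2.5,fy=2.5))
s=robot.get_state();print(s["tcp_pos"],s["contact_force"],s["moment"],s["width"])
E
```

```text
[556.5638125  -17.30511236 139.78146744] [-3.44282565  6.82820467 -5.52090335] [1.03477837 0.99948284 0.03360757] 0.2241371263430866
```

View pics/side4.png

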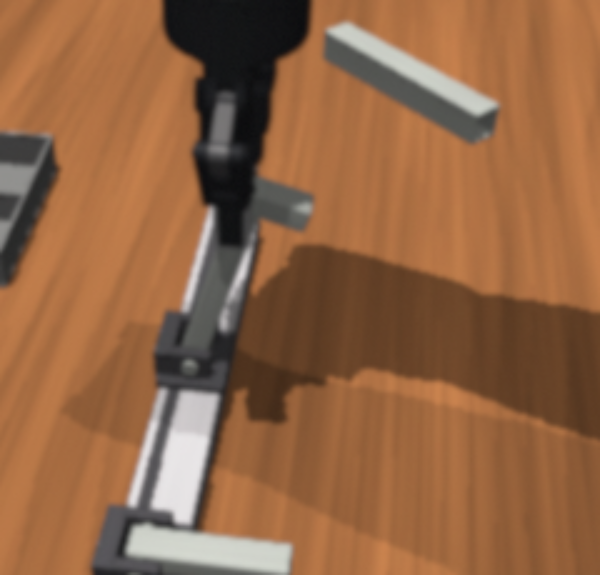

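The bar is near upright, from the hinge at (190,365) to the pads at (235,210), and forces are low.

>>> arm_command(
  deltas=[
    [0.8, 0, 0.1, 0],
    [0.8, 0, 0.1, 0],
    [0.8, 0, 0.0, 0],
    [0.8, 0, 0.0, 0],
    [0.8, 0, -0.1, 0],
  ],
)

```text
time_s: 7.05
tcp_pos: [596.1, -17.2, 141.3]
tool_rot: [3.14, -0.002, -3.14]
contact_force: [-4.9, 6.9, -1.3]
width: 0.221
```

>>> arm_command(
  deltas=[
    [0.8, 0, -0.1, 0],
    [0.7, 0, -0.2, 0],
    [0.8, 0, -0.3, 0],
    [0.7, 0, -0.3, 0],
    [0.6, 0, -0.3, 0],
  ],
)

```text
time_s: 7.55
tcp_pos: [632.9, -17.2, 130.2]
tool_rot: [3.141, -0.0, -3.14]
contact_force: [-4.2, 6.8, 0.6]
width: 0.225
```

>>> arm_command(
  deltas=[
    [0, 0, 0, 0],
    [0, 0, 0, 0],
  ],
)

```text
time_s: 7.75
tcp_pos: [632.9, -17.2, 130.2]
tool_rot: [3.141, 0.0, -3.14]
contact_force: [-2.8, 8.3, 1.1]
width: 0.222
```

```bash
python3 - <<'E'
from station import robot
import cv2
c=robot.read_camera("side"); cv2.imwrite(f"pics/side5.png",cv2.resize(c["pixels"][60:290,150:390],None,fx=2.5,fy=2.5))
s=robot.get_state();print(s["tcp_pos"],s["contact_force"],s["moment"],s["width"])
E
```

```text
[632.84014443 -17.18761939 130.22617003] [-2.34478234  7.08636234  0.29308613] [ 1.29991396  0.96665643 -0.04037159] 0.223356104360431
```

View pics/side5.png

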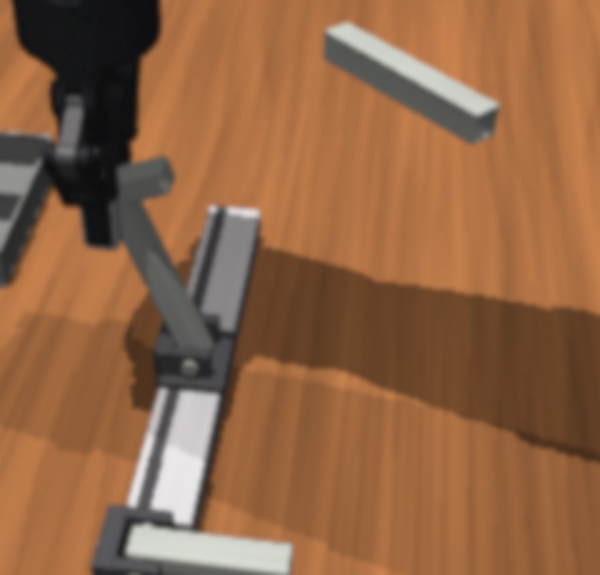

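The arm leans past upright at about 2.04 rad, from the hinge at (190,350) to the pads at (105,200). I'll release and retreat straight up.

>>> arm_command(
  deltas=[
    [0, 0, 0, 0],
    [0, 0, 0, 0],
    [0, 0, 0, 0],
    [0, 0, 0, 0],
    [0, 0, 0, 0],
  ],
  grip=0,
)

```text
time_s: 8.3
tcp_pos: [632.7, -18.2, 129.5]
tool_rot: [-3.141, 0.0, -3.141]
contact_force: [0.5, -0.0, 0.4]
width: 0.993
```

>>> arm_command(
  deltas=[
    [0, 0, 0, 0],
    [0, 0, 0, 0],
    [0, 0, 0.5, 0],
    [0, 0, 1, 0],
    [0, 0, 1, 0],
  ],
)

```text
time_s: 8.8
tcp_pos: [632.6, -18.0, 155.4]
tool_rot: [3.142, 0.0, -3.14]
contact_force: [0.6, -0.2, 0.2]
width: 1.002
```

>>> arm_command(
  deltas=[
    [0, 0, 2, 0],
    [0, 0, 2, 0],
    [0, 0, 2, 0],
    [0, 0, 2, 0],
    [0, 0, 2, 0],
  ],
)

```text
time_s: 9.3
tcp_pos: [632.7, -18.0, 256.4]
tool_rot: [-3.141, 0.001, -3.14]
contact_force: [0.4, 0.3, -0.7]
width: 0.998
```

```bash
python3 - <<'E'
from station import robot
import cv2
c=robot.read_camera("side"); cv2.imwrite(f"pics/side6.png",cv2.resize(c["pixels"][60:290,150:390],None,fx=2.5,fy=2.5))
s=robot.get_state();print(s["tcp_pos"],s["contact_force"],s["width"],s["time_s"])
E
```

```text
[633.62626465 -18.21298465 260.23645099] [-0.08869063 -0.43611014  3.06962209] 1.0036026794306199 9.35
```

View pics/side6.png

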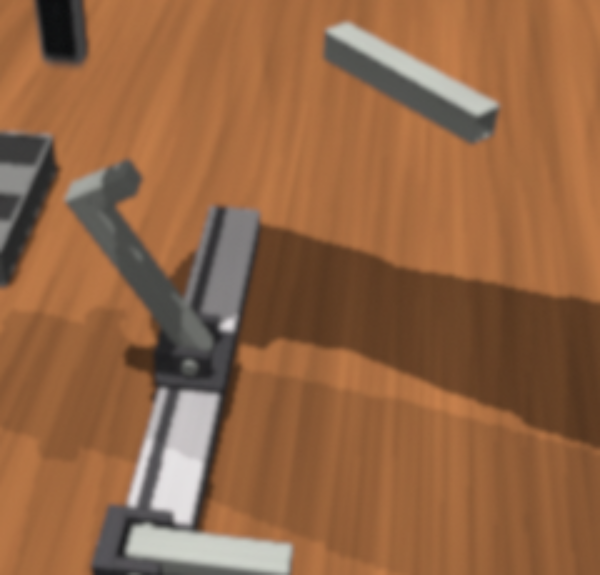

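The long arm stands by itself, leaning back with its tip at about (80,190). The gripper is clear at (60,30) and the short arm is still flat. I'll let it settle, measure the final angle and hand in.

>>> arm_command(
  deltas=[
    [0, 0, 1, 0],
    [0, 0, 0, 0],
    [0, 0, 0, 0],
    [0, 0, 0, 0],
    [0, 0, 0, 0],
  ],
)

```text
time_s: 9.85
tcp_pos: [632.2, -17.9, 263.5]
tool_rot: [3.141, -0.001, -3.14]
contact_force: [-0.0, -0.7, -0.5]
width: 1.002
```

```bash
python3 - <<'E'
from station import robot
from h import *
c=robot.read_camera("side");P=cloud(c)
q=P[(P[...,2]>60)&(P[...,2]<135)&(abs(P[...,1]+17)<16)&(P[...,0]>560)&(P[...,0]<680)]
l=cv2.fitLine(q[:,[0,2]].astype(np.float32),2,0,.01,.01).ravel();a=np.arctan2(abs(l[1]),l[0]*np.sign(l[1]))
print("long angle",np.pi-a,len(q),P[...,2][(abs(P[...,1]+17)<20)&(P[...,0]>600)&(P[...,0]<680)&(P[...,2]<200)].max())
s=P[(P[...,2]>50)&(P[...,2]<70)&(abs(P[...,1]-147)<9)&(P[...,0]>495)&(P[...,0]<560)]
print("short top z",np.percentile(s[:,2],[5,50,95]),np.polyfit(s[:,0],s[:,2],1))
st=robot.get_state();print(st["contact_force"],st["tcp_pos"],st["time_s"])
robot.sign_off()
E
```

```text
long angle 2.1246722 724 179.4770139789337
short top z [51.26928861 52.76871198 54.18275962] [1.39376948e-03 5.19987955e+01]
[-0.75066147  0.36571612 -0.11850103] [632.27071519 -17.87219231 263.5860143 ] 9.9
the job is handed in; nothing more can be done
```

The long arm is up and resting against its stop, and it stayed there after I let go. I pinched its bar 115 mm from the hinge, swung it over to about 2.04 rad, opened the gripper and lifted straight up.

- **Long arm:** the side camera's depth gave about 2.12 rad after release. That is the 2.1 rad rest, within measuring error.
- **Short arm:** it is still flat, with its top at about z = 53 mm and no slope.
- **Robot:** it was well above the arm with no contact force (under 1 N) when I handed in. The highest force seen during the job was about 11 N. The job was handed in at 9.9 s.

The two cameras differed by 2–3 mm on the long arm's sideways position, and this did not affect the grasp. No check failed.

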